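# Open the board tester

## Robot

A 6-joint arm with a two-finger parallel gripper is mounted at the origin on the work surface. World frame = base frame: x ahead of the robot, y to its left, z up, the work surface at z = 0. Lengths are in mm, angles in rad, forces in N, time in s.
With the tool pointing down it reaches from about 350 to 775 mm from the base axis. Payload 7.3 kg.
Tool frame: the origin (TCP) lies between the finger pads; the fingertips stand 25 mm ahead of it and the grasp point (between the pads) lies 6 mm ahead of it; z points along the fingers, y is the direction in which the jaws open and shut (so a half turn about z gives the same grasp; the last joint's range is limited). The gripper opens to 92 mm and grips with 3 to 60 N. Pads are 19 mm wide; open, the fingers measure 130 mm over their backs; the gripper's body (75 mm by 190 mm) begins 47 mm behind the grasp point.
Start: joints at [-1.382, 0.342, 1.524, -0, 1.275, -0.146], TCP at [172.527, -495.86, 251.741] pointing down, gripper open.
Joint ranges: [-2.53, 2.53], [-0.77, 2.02], [0.04, 2.7], [-1, 4.14], [0.28, 2.66], [-3.11, 3.11]. Speed limits (rad/s): [2.57, 2.57, 3.14, 3.14, 3.14, 3.14].

## Interface

Orientations are given as [roll, pitch, yaw] about the fixed x, y, z axes, in that order (R = Rz(yaw) Ry(pitch) Rx(roll)).
In Python, from plant import get_obs, capture, calibration, close_job gives the robot as it stands. The module is installed in compiled form; this text tells all that it offers.
- The arm moves only by the shell command python3 -m jog 'ROWS'. ROWS is JSON, one flat list of numbers, 5 for each row, row after row: the closure, from 0 (fully open) to 1 (shut), then the shift along the tool's x, y, z in mm, then the turn about the tool's z in degrees. In form: [fingers, tx, ty, tz, yaw, fingers, tx, ty, tz, yaw, ...]. A call has 1 to 5 rows; each row shifts and turns the pose as measured when the row begins, along the tool's axes as they then stand; what a row does not reach is not made up. A row lasts 1/10 s, in which the tool goes at most 50 mm and 8.59 degrees, less where a joint would pass 70% of its speed; a pose out of reach is approached as far as the arm can. A call is refused whole if a number of a shift passes 50 or a number of a turn 8.59, either way. A call with a gripper value outside its range is refused whole. The fingers move at their own pace and stop on an object; the grip force is fixed at half the most. Time passes only in rows, so rows that do not move let the fingers close. It gives the time, the measured TCP pose, the force and the opening at its end, in the units of the state.
- get_obs(): the state, without advancing time (a new reading comes with each control period).
- capture(name): name is "scene" or "side" or "wrist"; returns (picture, depth): 384x512x3 uint8, red, green, blue; 384x512 float32, mm along the optical axis (not along the pixel's ray), 0 where there is no reading.
- calibration(name): a dict with "fovy" (degrees; the focal length in pixels is half the picture's height over the tangent of half this angle, whatever the lens; pixels are square), "cx", "cy" (the principal point, pixels), "k1" (the pictures are not rectified: a ray, as slopes to the right and down, at radius r is drawn at 1 + k1 r^2 times it, then the intrinsics apply), "R" (3x3) and "t" (3): a world point X has camera coordinates R X + t. Camera axes: x right, y down, z forward; pixel columns grow to the right and rows downward; lengths in mm; the calibration is good to about 2 mm. A picture is of the moment at which its call begins: read the wrist's pose just before it. calibration takes no time and is no camera call; for the wrist camera it gives the pose at the moment of the call.
- close_job(): hands the job in, once; it reports no verdict.
The state is a dict: "time": time; "joint_positions": joint angles; "dq": joint speeds; "tau": joint torques, N m; "tool_pos": TCP position; "tcp_rot": TCP orientation; "contact_force": force on the tool from outside, world axes, zero at the start; "moment": the same for the moment, N m; "grip_width": finger opening in mm.
Only numpy, scipy, OpenCV 4.12 (cv2) and the standard library are available. Lean on these libraries where they do the work, as an engineer would, in place of code of your own. Each camera call takes 0.05 s, during which the arm holds its last target.

## Task

The lamp board in the clamshell board tester has finished its test: press the red release tab down with the fingertips so that the spring-loaded lid lifts, then push the lid up and over until it lies fully open against its stop and stays there by itself, so that the board can be taken out. Do not grip, lift, shove or force the tester, leave the board untouched in its nest, and leave the other things on the bench where they are.

Things in the scene. Friction and masses are not known exactly. Their poses are not given: they have to be found in the camera images.
- jig: Clamshell board tester, 3.2 kg, standing loose on rubber feet: bone housing 180 (x) x 240 (y) mm, dark rails and lid, top 85 mm above the bench when shut. Origin at the underside, 85 mm behind the housing's front face, 95 mm before its rear face, mid-width. x axis from front (release tab) to rear (hinge), y to the left, z up. Yaw within 0.3 rad of the world's x.
- tab (a joint): Red release rocker at the middle of the front; its pin runs along tester y at x = -0.091, 62 mm above the bench. Rad: 0 at rest, grows as the paddle is pressed down, stop at 0.40. Its hook lets the lid go at about 0.26 (paddle middle 10 mm lower; about 3 N there, 4 N at the stop). Springs back to 0 when released.
- tab_pad (a point): Middle of the upper face of the red paddle (42 mm in x, 44 mm in y, 5 mm thick): press down here. At rest at tester x = -0.130, y = 0, 66.5 mm above the bench; the paddle reaches 19 mm towards the lid and 23 mm outwards. The tab's upright hook (24 mm wide) stands at tester x = -0.101 to -0.089, 86 mm high.
- lid (a joint): Lid angle in rad: 0 shut and hooked, about 0.5 where spring pins hold it once released (lifts within 1 s), 1.57 upright, stop at 1.92 (leaning back 20 degrees past upright, staying there by its weight). Pushed less far than upright, it sinks back to about 0.5. Lid 0.35 kg, damped hinge; opening it by the front edge takes about 2 N.
- lid_edge (a point): Middle of the lid's lower front edge, 165 mm from the hinge axis; about 153 mm above the bench once sprung up. Lid: dark frame, 8 to 165 mm off the axis, 220 mm wide (y), 12 mm thick, clear window; underside 7 mm below the axis when shut. A steel lip (28 x 6 mm) stands out 9 mm at mid-edge. Four white posts reach 1 mm below the frame, 98 and 128 mm off the axis.
- hinge_mid (a point): Middle of the lid's hinge axis, at the rear of the tester: tester x = 0.080, 80 mm above the bench; the axis runs along the tester's y.
- board: White D-shaped lamp board, 66 x 124 x 5 mm, 60 g, lying loose in its nest under the lid. Origin at the centre of its underside, 58 mm above the bench and 16 mm before the tester's origin. Must stay there.
- meter: Handheld meter in an orange holster, 165 x 82 x 46 mm, lying flat beside the tester on one side or the other; origin at the centre of its underside. Bystander.
- screwdriver: Screwdriver with a yellow handle, 190 mm long, lying beside the tester's right side; origin on its underside. Bystander.
- mug: White mug, 80 mm across, 90 mm tall, standing beside the tester on the side where the meter is not; origin at the centre of its foot. Bystander.
- tape: Roll of tan tape lying flat, 100 mm across, 24 mm tall, left or right of the robot's front, nearer than the tester; origin at the centre of its underside. Bystander.
- housing: Black D-shaped printed lamp housing with a white board inside, 78 x 160 x 36 mm, left or right of the robot's front, on the side where the tape is not; origin at the centre of its underside. Bystander.

How it is judged (in metres and radians):
On the way, in this order (a step that is already met when the one before it is completed fails the run):
1. the release tab is pressed down while the lid is still hooked shut (value of joint tab above 0.12 rad and value of joint lid below 0.2 rad).
2. the lid, let go by the hook, has sprung up ajar (value of joint lid between 0.35 and 1.3 rad), for 0.1 s.
At the end, for the whole second after the job is handed in: The lid rests against its stop (over 1.8 of 1.92 rad), at rest; the tab has sprung back; the tester stands flat within 25 mm of its start; the board lies in its nest (within 8 mm); the meter, screwdriver, mug, tape and housing are within 20 mm of their starts (value of joint lid above 1.8 rad and velocity of joint lid below 0.1 rad/s and value of joint tab below 0.08 rad and distance of jig from where it was at the start of the episode below 0.025 m and angle between jig's own z axis and vertical below 0.05 rad and x of board in the frame of jig between -0.024 and -0.008 m and y of board in the frame of jig between -0.008 and 0.008 m and z of board in the frame of jig between 0.05 and 0.064 m and distance of each of meter, screwdriver, mug, tape, housing from where it was at the start of the episode below 0.02 m); the robot touches nothing.
It fails at once if the tester is shoved more than 25 mm, lifted or tipped (distance of jig from where it was at the start of the episode above 0.025 m or height (world z) of jig above 0.008 m or angle between jig's own z axis and vertical above 0.08 rad).
It fails at once if the tester, its tab or its lid is gripped or forced: more than 40 N from the fingers (contact force between the fingers and jig above 40 N).
It fails at once if the board is touched by the robot (contact force between any of the fingers, the arm and board above 0.5 N).
It fails at once if a bystander (meter, screwdriver, mug, tape or black housing) is moved more than 20 mm or lifted (distance of any of meter, screwdriver, mug, tape, housing from where it was at the start of the episode above 0.02 m).
It also fails if it takes over 42 s, if anything falls off the work surface, if the arm or the gripper's body presses on something with over 40 N, if the wrist force passes 120 N, or if a joint passes its speed limit or range.

## Working session

There is one attempt and no reset: what is moved stays moved. The work goes in short steps, Python scripts to look and compute and a shell command to move; the robot and the scene stay as the last step left them, time stands still between calls to the robot, and variables do not carry over. Pictures are saved under pics/ and viewed, and the job is handed in when it is done.

```bash
mkdir -p pics; ls; python3 - <<'E'
from plant import *
import cv2,numpy as np
o=get_obs();print({k:np.round(v,3).tolist() for k,v in o.items()})
for n in("scene","side"):
    c=calibration(n);print(n,c)
    p,d=capture(n);cv2.imwrite(f"pics/{n}0.png",p[...,::-1]);np.save(f"pics/{n}0.npy",d)
E
```

```text
pics
{'time': 0.0, 'joint_positions': [-1.382, 0.343, 1.525, -0.0, 1.275, -0.146], 'dq': [-0.0, -0.0, -0.0, 0.001, 0.001, -0.0], 'tau': [0.0, -43.124, -24.422, 0.072, 0.056, -0.0], 'tool_pos': [172.456, -495.475, 251.05], 'tcp_rot': [-3.14, -0.0, 0.335], 'contact_force': [-0.601, 0.304, 1.243], 'moment': [0.035, 0.026, -0.04], 'grip_width': 91.774}
scene {'fovy': 51.582117624051726, 'cx': 253.87706438671933, 'cy': 189.36641999528067, 'k1': 0.04252401334479266, 'R': array([[-0.48115653,  0.87660816, -0.00682168],
       [ 0.69003489,  0.37392692, -0.61970195],
       [-0.54068497, -0.30288084, -0.78480759]]), 't': array([ 197.96526337, -311.2842429 , 1391.00167663])}
side {'fovy': 56.843382702324824, 'cx': 253.7705048240519, 'cy': 191.95159652783923, 'k1': -0.03403950119973732, 'R': array([[-0.85487382, -0.51864316,  0.01414294],
       [-0.39633602,  0.63519956, -0.66290217],
       [ 0.33482609, -0.57230306, -0.74857244]]), 't': array([430.50396169, 199.290189  , 961.0813245 ])}
```

View pics/scene0.png

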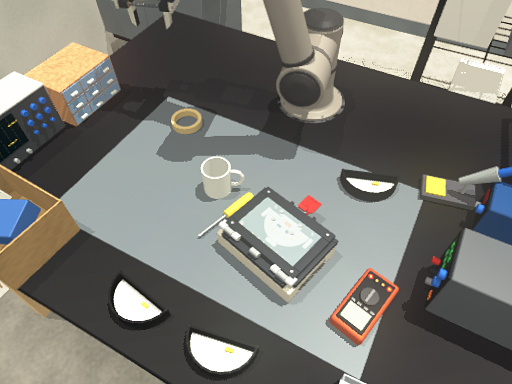

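View pics/side0.png

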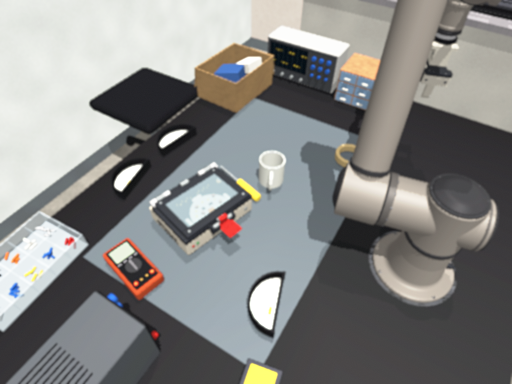

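The scene view shows the red tab at about (310,204), the lid around (285,235), the mug at (217,178), the screwdriver at (225,213), the meter at (365,305), and the black housing near (368,184). In the side view the tab is at (230,226). Next I'll take crops and depth points.

```bash
cat > h.py <<'E'
import numpy as np,cv2
from plant import *
def K(c):
    f=192/np.tan(np.radians(c["fovy"])/2);return f
def unproj(c,u,v,d):
    f=K(c);x=(u-c["cx"])/f;y=(v-c["cy"])/f
    a,b=x,y
    for _ in range(20):
        s=1+c["k1"]*(a*a+b*b);a,b=x/s,y/s
    P=np.stack([a*d,b*d,d*np.ones_like(a)],-1)
    return (P-c["t"])@c["R"]
def proj(c,X):
    q=np.asarray(X,float)@c["R"].T+c["t"];a=q[...,0]/q[...,2];b=q[...,1]/q[...,2];s=1+c["k1"]*(a*a+b*b);f=K(c)
    return np.stack([c["cx"]+f*a*s,c["cy"]+f*b*s],-1)
def cloud(c,d):
    v,u=np.mgrid[0:384,0:512].astype(float);return unproj(c,u,v,d)
E
python3 - <<'E'
from h import *
for n,(x0,y0,x1,y1) in {"scene":(200,170,360,310),"side":(130,140,290,270)}.items():
    p=cv2.imread(f"pics/{n}0.png");d=np.load(f"pics/{n}0.npy")
    cv2.imwrite(f"pics/{n}0c.png",cv2.resize(p[y0:y1,x0:x1],None,fx=4.5,fy=4.2,interpolation=cv2.INTER_CUBIC)[:600])
    c=calibration(n);W=cloud(c,d)
    b,g,r=[p[...,i].astype(int) for i in range(3)]
    m=(r>150)&(g<60)&(b<70)
    k,l,s,ce=cv2.connectedComponentsWithStats(m.astype(np.uint8))
    for i in range(1,k):
        if s[i,4]>30:
            q=W[l==i];print(n,s[i],ce[i].round(1),np.median(q,0).round(1),np.percentile(q,5,0).round(),np.percentile(q,95,0).round())
    # lid top points z 75..95 near
    mm=(W[...,2]>78)&(W[...,2]<92)&(abs(W[...,0]-560)<250)&(d>0)
    k,l,s,ce=cv2.connectedComponentsWithStats(mm.astype(np.uint8))
    for i in range(1,k):
        if s[i,4]>300:
            q=W[l==i];print("top",n,s[i],q.mean(0).round(1),cv2.minAreaRect(q[:,:2].astype(np.float32)))
E
```

```text
scene [432 257   8   8  42] [435.6 260.4] [458.  516.3  46.8] [450. 509.  41.] [462. 523.  50.]
top scene [ 218  187  118  100 5673] [589.4 165.   84.9] ((579.5554809570312, 159.19825744628906), (232.03594970703125, 193.3047332763672), 75.48074340820312)
top scene [434 288  78  44 309] [568.1 599.6  85. ] ((567.255126953125, 599.1015014648438), (151.78399658203125, 19.175548553466797), 82.79037475585938)
side [220 217  12  11  53] [224.  221.6] [485.9 189.   67.3] [477. 176.  65.] [490. 202.  82.]
top side [ 150  162  100   77 3699] [578.6 168.3  84.6] ((578.2578125, 159.40879821777344), (232.20082092285156, 192.26463317871094), 76.2837905883789)
```

```bash
python3 - <<'E'
from h import *
from scipy.optimize import minimize
A=[]
for n in("scene","side"):
    p=cv2.imread(f"pics/{n}0.png");d=np.load(f"pics/{n}0.npy");c=calibration(n);W=cloud(c,d)
    hsv=cv2.cvtColor(p,cv2.COLOR_BGR2HSV)
    m=((hsv[...,0]<8)|(hsv[...,0]>172))&(hsv[...,1]>150)&(hsv[...,2]>100)&(np.hypot(W[...,0]-490,W[...,1]-185)<60)
    q=W[m&(abs(W[...,2]-66)<4)];print(n,m.sum(),len(q),q.mean(0).round(1),cv2.minAreaRect(q[:,:2].astype(np.float32)))
    mm=(W[...,2]>80)&(W[...,2]<90)&(np.hypot(W[...,0]-579,W[...,1]-160)<160)
    A.append(W[mm]); print(np.median(W[mm],0))
q=np.vstack(A)[:,:2]
for yaw in np.radians([-13,-14,-14.5,-15,-16]):
    e=np.array([np.cos(yaw),np.sin(yaw)]);f=np.array([-e[1],e[0]])
    a=q@e;b=q@f
    print(np.degrees(yaw),[np.percentile(a,k).round(1) for k in(0,1,99,100)],[np.percentile(b,k).round(1) for k in(0,1,99,100)])
E
```

```text
scene 232 188 [460.8 194.3  67.3] ((463.8333740234375, 191.64442443847656), (41.68798065185547, 47.43061065673828), 77.04215240478516)
[589.55057276 169.41472815  84.98377162]
side 293 230 [463.5 194.7  66.8] ((464.52496337890625, 193.22042846679688), (42.7795524597168, 49.7730827331543), 75.41828155517578)
[577.68401279 171.97815393  84.64413183]
-13.0 [np.float64(431.4), np.float64(444.9), np.float64(620.9), np.float64(628.0)] [np.float64(167.2), np.float64(178.6), np.float64(397.5), np.float64(400.8)]
-14.0 [np.float64(426.4), np.float64(440.9), np.float64(615.2), np.float64(621.3)] [np.float64(177.9), np.float64(187.9), np.float64(406.6), np.float64(411.0)]
-14.500000000000002 [np.float64(423.9), np.float64(438.4), np.float64(612.4), np.float64(617.9)] [np.float64(183.2), np.float64(192.7), np.float64(411.1), np.float64(416.1)]
-14.999999999999998 [np.float64(421.3), np.float64(435.8), np.float64(609.7), np.float64(614.8)] [np.float64(188.4), np.float64(197.4), np.float64(415.5), np.float64(421.3)]
-16.0 [np.float64(416.1), np.float64(429.9), np.float64(604.2), np.float64(610.2)] [np.float64(198.7), np.float64(206.4), np.float64(424.4), np.float64(431.4)]
```

View pics/scene0c.png

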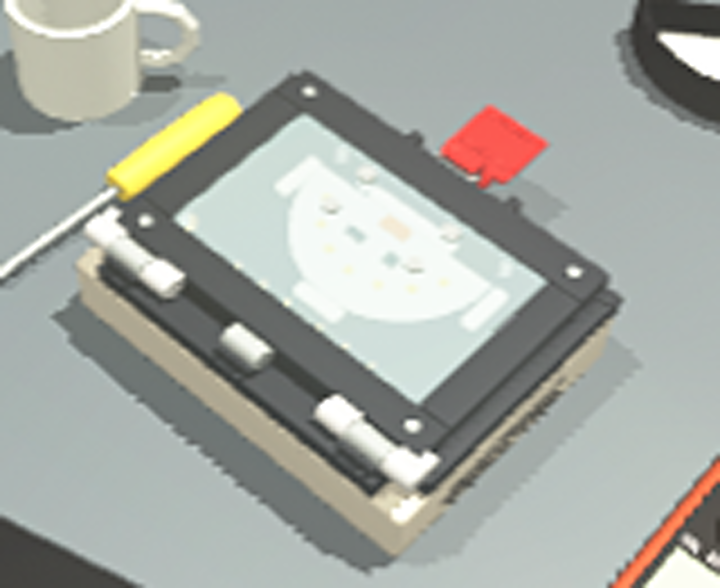

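View pics/side0c.png

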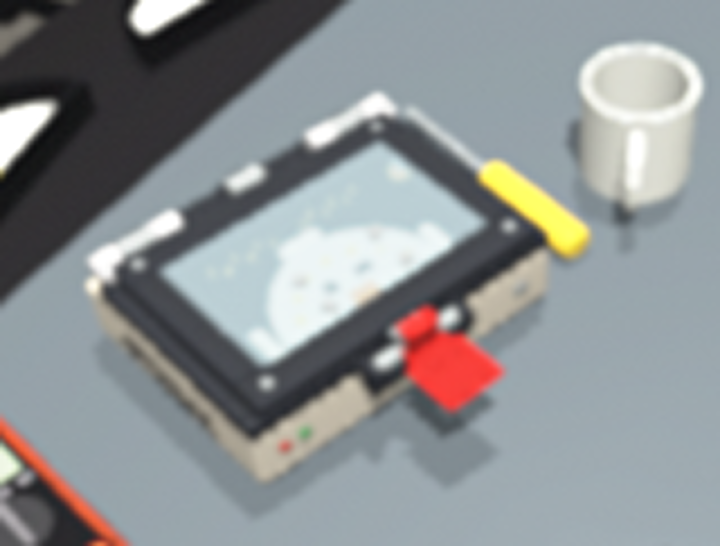

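```bash
cat >> h.py <<'E'
YAW=np.radians(-14.5);OA,OB=528.2,302.5
def setpose(a,b,yawdeg):
    global YAW,OA,OB;YAW=np.radians(yawdeg);OA,OB=a,b
def org():
    e=np.array([np.cos(YAW),np.sin(YAW)]);f=np.array([-e[1],e[0]]);return OA*e+OB*f,e,f
def T(x,y,z):
    o,e,f=org();return np.r_[o+x*e+y*f,z]
E
python3 - <<'E'
from h import *
print(org())
for n,(x0,y0,x1,y1) in {"scene":(200,170,360,310),"side":(130,140,290,270)}.items():
    p=cv2.imread(f"pics/{n}0.png");c=calibration(n);s=5
    im=cv2.resize(p[y0:y1,x0:x1],None,fx=s,fy=s,interpolation=cv2.INTER_NEAREST)
    def poly(P,col):
        q=np.array([(proj(c,T(*k))-[x0,y0]+.5)*s for k in P]);cv2.polylines(im,[q.astype(int)],True,col,1)
    poly([(-85,-110,85),(72,-110,85),(72,110,85),(-85,110,85)],(0,255,0))
    poly([(-151,-22,66.5),(-109,-22,66.5),(-109,22,66.5),(-151,22,66.5)],(255,255,0))
    poly([(-85,-120,0),(95,-120,0),(95,120,0),(-85,120,0)],(255,0,255))
    cv2.imwrite(f"pics/{n}0o.png",im[:600,:800])
E
```

```text
(array([587.11553487, 160.61394307]), array([ 0.96814764, -0.25038   ]), array([0.25038   , 0.96814764]))
```

View pics/scene0o.png

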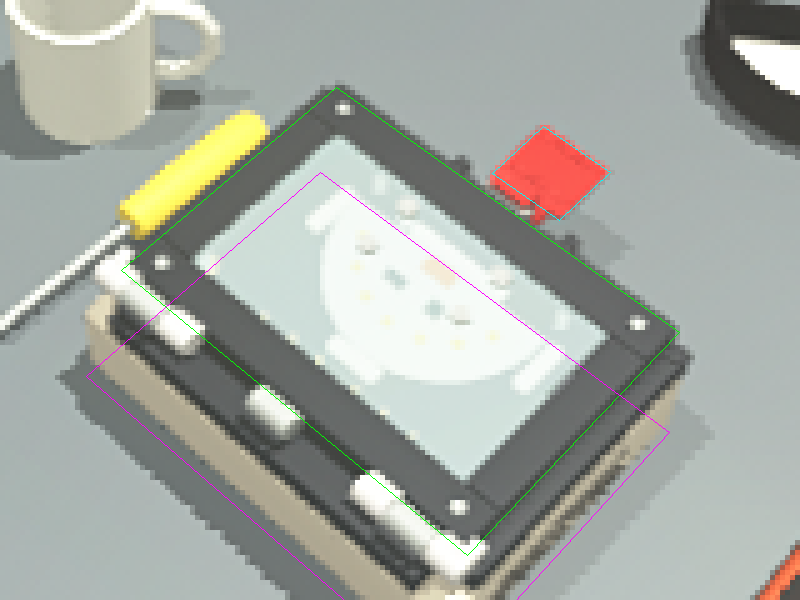

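View pics/side0o.png

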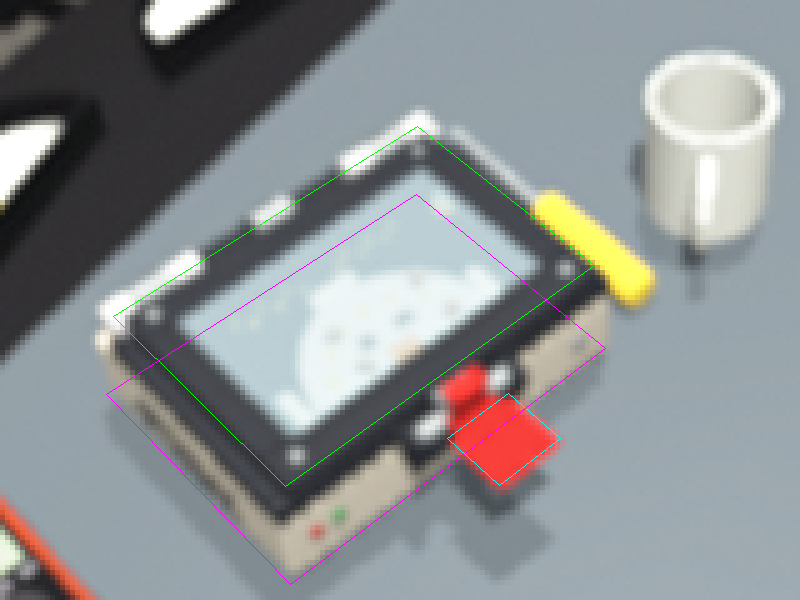

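```bash
python3 -m jog '[1,41,-25,0,0, 1,41,-25,0,0, 1,41,-25,0,0, 1,41,-25,0,0, 1,41,-25,0,0]'; python3 -m jog '[1,41,-25,0,0, 1,41,-25,0,0, 1,41,-25,0,0, 1,0,0,0,0]'
```

```text
time: 0.6
tool_pos: [326.0, -308.4, 248.6]
tcp_rot: [-3.138, 0.001, 0.324]
contact_force: [0.7, -0.5, -0.2]
grip_width: 56.4
time: 1.0
tool_pos: [423.7, -188.2, 248.2]
tcp_rot: [-3.136, 0.0, 0.329]
contact_force: [-0.2, -1.0, -1.3]
grip_width: 24.3
```

```bash
cat >> h.py <<'E'
def togo(X):
    # world TCP target -> shift in tool axes now
    from scipy.spatial.transform import Rotation as Ro
    o=get_obs();R=Ro.from_euler("xyz",o["tcp_rot"]).as_matrix()
    o0,e,f=org();p=o["tool_pos"];q=p[:2]-o0
    print("tool shift",(R.T@(np.array(X)-p)).round(1),"yaw err (tool z deg)",np.degrees(o["tcp_rot"][2]-YAW).round(2),"tester xy,tip z",(q@e).round(1),(q@f).round(1),(p[2]-25).round(1),"F",np.round(o["contact_force"],1),"w",round(o["grip_width"],1),"t",round(o["time"],2))
E
python3 -c "
from h import *
togo(T(-138,0,200))"
```

```text
tool shift [ 152.2 -352.9   50.2] yaw err (tool z deg) 33.35 tester xy,tip z -70.9 -378.7 223.2 F [-0.2 -1.  -1.3] w 24.3 t 1.0
```

```bash
python3 -m jog '[1,19,-44,0,0, 1,19,-44,0,0, 1,19,-44,0,0, 1,19,-44,0,0, 1,19,-44,0,0]'; python3 -m jog '[1,19,-44,0,0, 1,19,-44,0,0, 1,0,0,0,8.4, 1,0,0,0,8.4, 1,0,0,0,8.4]';python3 -m jog '[1,0,0,0,8.2,1,0,0,0,0]'; python3 -c "
from h import *
togo(T(-138,0,110))"
```

```text
time: 1.5
tool_pos: [442.5, 50.2, 247.5]
tcp_rot: [-3.137, 0.003, 0.321]
contact_force: [1.5, -1.2, -0.3]
grip_width: 0.6
time: 2.0
tool_pos: [449.2, 154.1, 246.3]
tcp_rot: [-3.139, 0.007, -0.124]
contact_force: [-0.1, -0.2, 0.5]
grip_width: 0.4
time: 2.2
tool_pos: [448.9, 153.4, 245.6]
tcp_rot: [3.141, 0.009, -0.275]
contact_force: [0.3, 0.7, -0.7]
grip_width: 0.2
tool shift [ -5.6 -41.5 135.7] yaw err (tool z deg) -1.25 tester xy,tip z -132.0 -41.6 220.6 F [ 0.3  0.7 -0.7] w 0.2 t 2.2
```

```bash
python3 -m jog '[1,-6,-41,0,-1.2, 1,0,0,40,0, 1,0,0,40,0, 1,0,0,40,0,1,0,0,0,0]'; python3 - <<'E'
from h import *
togo(T(-138,0,85))
for n in("scene","side"):
    p,d=capture(n)
    c=calibration(n);u,v=proj(c,T(-138,0,66)).astype(int)
    x0,y0=u-75,v-65
    cv2.imwrite(f"pics/{n}1.png",cv2.resize(p[max(y0,0):v+55,max(x0,0):u+75,::-1],None,fx=4,fy=4,interpolation=cv2.INTER_CUBIC))
E
```

```text
time: 2.7
tool_pos: [455.6, 193.9, 123.4]
tcp_rot: [-3.14, 0.005, -0.235]
contact_force: [-0.1, 0.9, 0.7]
grip_width: 0.1
tool shift [-2.2 -0.7 38.4] yaw err (tool z deg) 1.02 tester xy,tip z -135.6 -0.7 98.4 F [-0.1  0.9  0.7] w 0.1 t 2.7
```

View pics/scene1.png

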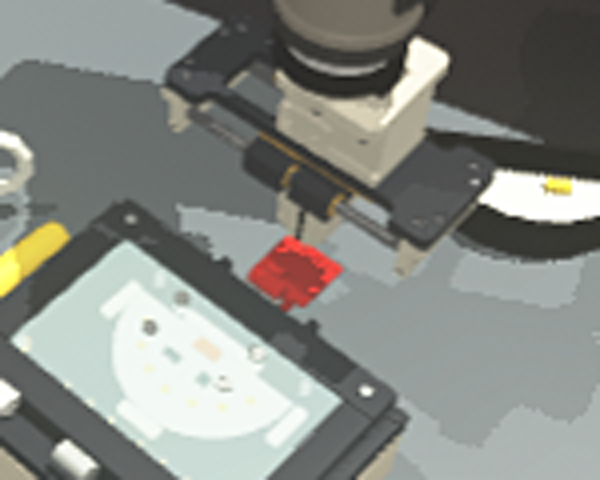

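View pics/side1.png

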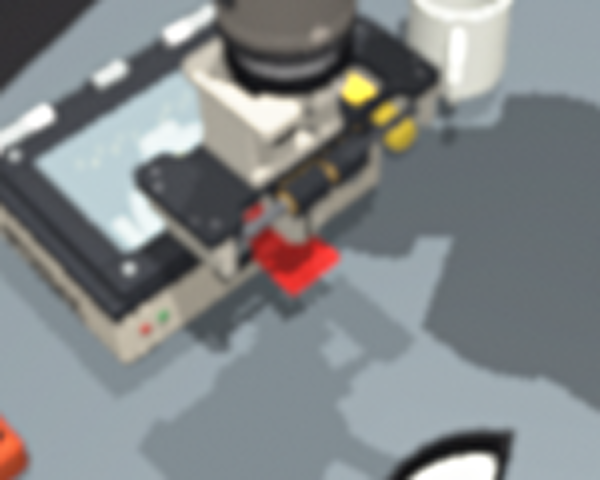

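Both views show the closed fingertips above the red paddle (scene crop (300,235), side crop (290,230)), with the gripper clear of the mug and housing. I'll press now.

```bash
python3 -m jog '[1,-3,-1,14,1, 1,0,0,10,0, 1,0,0,6,0, 1,0,0,4,0]';python3 -m jog '[1,0,0,4,0, 1,0,0,4,0]'; python3 -c "
from h import *
togo(T(-138,0,85))"
```

```text
time: 3.2
tool_pos: [462.3, 197.2, 100.9]
tcp_rot: [-3.129, -0.017, -0.251]
contact_force: [0.2, -0.2, 0.9]
grip_width: 0.2
time: 3.4
tool_pos: [463.5, 197.3, 93.7]
tcp_rot: [-3.127, -0.019, -0.25]
contact_force: [0.0, -0.2, -0.1]
grip_width: 0.6
tool shift [-9.3  4.7  8.5] yaw err (tool z deg) 0.16 tester xy,tip z -128.9 4.6 68.7 F [ 0.  -0.2 -0.1] w 0.6 t 3.4
```

```bash
python3 -m jog '[1,-6,-4,0,0, 1,0,0,0,0]'; python3 -c "
from h import *
togo(T(-138,0,85));togo(T(-138,0,85))"
```

```text
time: 3.6
tool_pos: [458.2, 202.9, 93.4]
tcp_rot: [-3.128, -0.019, -0.251]
contact_force: [-0.3, -0.1, -0.6]
grip_width: 0.7
tool shift [-2.8  8.8  8.2] yaw err (tool z deg) 0.14 tester xy,tip z -135.4 8.7 68.4 F [-0.3 -0.1 -0.6] w 0.7 t 3.6
tool shift [-2.8  8.8  8.2] yaw err (tool z deg) 0.14 tester xy,tip z -135.4 8.7 68.4 F [-0.3 -0.1 -0.6] w 0.7 t 3.6
```

```bash
python3 -m jog '[1,-3,9,0,0, 1,0,0,0,0, 1,0,0,5,0,1,0,0,4,0,1,0,0,4,0]'; python3 -c "
from h import *
togo(T(-138,0,75))"
```

```text
time: 4.1
tool_pos: [453.3, 194.8, 80.8]
tcp_rot: [-3.126, -0.021, -0.25]
contact_force: [-0.4, -0.7, 4.6]
grip_width: 0.9
tool shift [ 0.  -0.3  5.8] yaw err (tool z deg) 0.18 tester xy,tip z -138.1 -0.4 55.8 F [-0.4 -0.7  4.6] w 0.9 t 4.1
```

```bash
python3 -m jog '[1,0,0,4,0, 1,0,0,3,0,1,0,0,0,0,1,0,0,0,0,1,0,0,0,0]'; python3 - <<'E'
from h import *
togo(T(-138,0,75))
for n in("scene","side"):
    p,d=capture(n)
    cv2.imwrite(f"pics/{n}2.png",cv2.resize(p[120:320,150:400,::-1] if n=="scene" else p[100:300,90:340,::-1],None,fx=3,fy=3,interpolation=cv2.INTER_CUBIC))
E
```

```text
time: 4.6
tool_pos: [454.0, 194.7, 77.1]
tcp_rot: [-3.126, -0.023, -0.249]
contact_force: [-2.2, -1.4, 5.4]
grip_width: 0.4
tool shift [-0.7 -0.3  2.1] yaw err (tool z deg) 0.21 tester xy,tip z -137.4 -0.4 52.1 F [-2.2 -1.4  5.4] w 0.4 t 4.6
```

View pics/scene2.png

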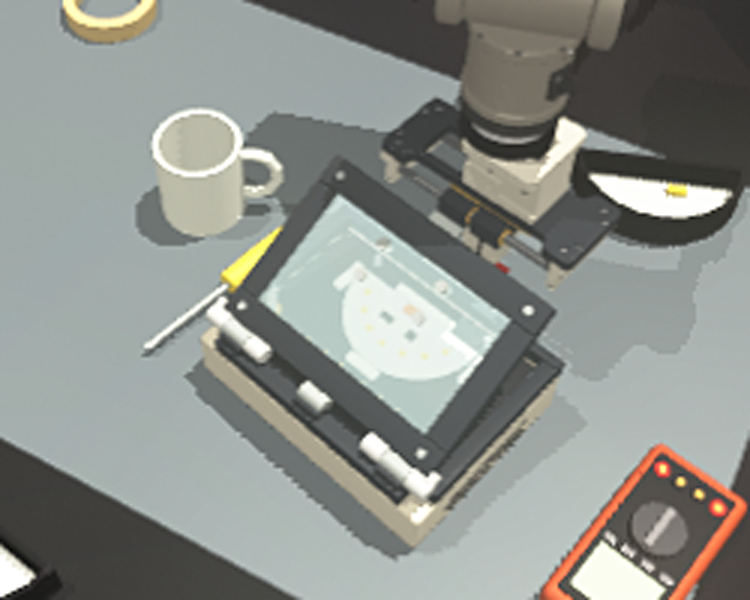

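The lid is ajar: its front edge runs from (340,165) to (550,310) in the crop, it's clear of the gripper, and nothing else has moved. Next I'll raise the fingers in front of the lip.

```bash
python3 -m jog '[1,-4,0,-15,0, 1,0,0,-30,0,1,0,0,-38,0,1,0,0,0,0]'; python3 - <<'E'
from h import *
togo(T(-92,0,160))
p,d=capture("side");c=calibration("side");W=cloud(c,d)
cv2.imwrite("pics/side3.png",cv2.resize(p[100:300,90:340,::-1],None,fx=3,fy=3,interpolation=cv2.INTER_CUBIC))
p,d=capture("scene")
W=cloud(calibration("scene"),d);o,e,f=org();q=W[...,:2]-o;a=q@e;b=q@f
m=(abs(abs(b)-90)<15)&(a>-85)&(a<60)&(W[...,2]>88)
z=W[...,2][m];x=a[m];P=np.polyfit(x,z,1);print(m.sum(),"lid angle",np.arctan(-P[0]),"front x,z",x.min(),z.max())
E
```

```text
time: 5.1
tool_pos: [447.6, 194.7, 159.9]
tcp_rot: [-3.128, -0.02, -0.249]
contact_force: [0.3, 0.5, 0.3]
grip_width: -0.1
tool shift [51.6 -1.7  0.9] yaw err (tool z deg) 0.21 tester xy,tip z -143.6 -1.9 134.9 F [0.3 0.5 0.3] w -0.1 t 5.1
1508 lid angle 0.5097146487470661 front x,z -65.96255135655636 166.16062345340995
```

View pics/side3.png

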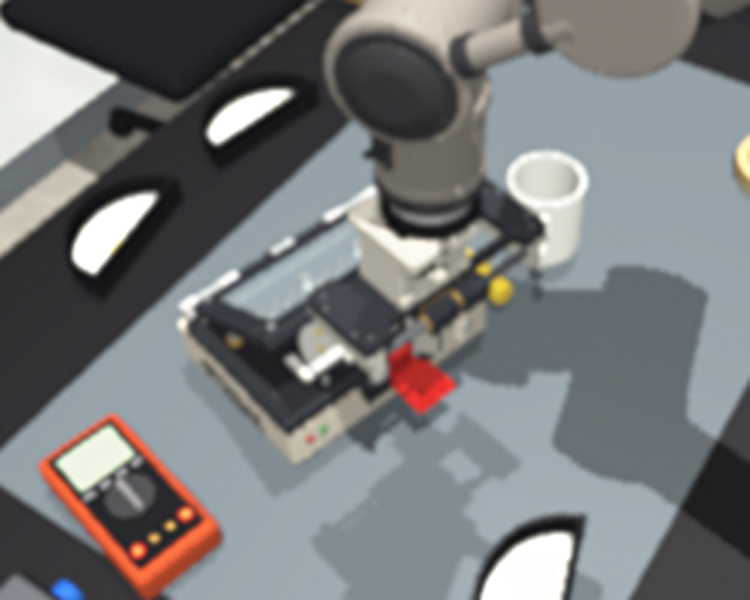

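The depth fit gives a lid angle of 0.51 rad, and the tab has sprung back (side crop (415,380)). I'll approach the lip and push along the arc.

```bash
python3 -m jog '[1,30,-2,0,0, 1,20,0,0,0,1,0,0,0,0]'; python3 -m jog '[1,8,0,-2,0, 1,6,0,-6,0, 1,5,0,-8,0,1,0,0,0,0]'; python3 -c "
from h import *
togo(T(-67,0,185))"
```

```text
time: 5.5
tool_pos: [493.1, 183.1, 152.3]
tcp_rot: [-3.135, -0.007, -0.248]
contact_force: [-0.2, 0.2, -0.7]
grip_width: 0.5
time: 5.9
tool_pos: [506.6, 178.9, 164.5]
tcp_rot: [-3.139, 0.008, -0.248]
contact_force: [-0.6, -0.8, -0.2]
grip_width: 0.4
tool shift [ 15.4  -2.4 -20.6] yaw err (tool z deg) 0.28 tester xy,tip z -82.5 -2.4 139.5 F [-0.6 -0.8 -0.2] w 0.4 t 5.9
```

```bash
python3 -m jog '[1,5,-2,-5,0, 1,5,0,-8,0,1,5,0,-8,0,1,0,0,0,0]'; python3 -c "
from h import *
togo(T(-67,0,185))"
```

```text
time: 6.3
tool_pos: [519.6, 176.4, 185.3]
tcp_rot: [3.14, 0.014, -0.247]
contact_force: [-1.6, -0.3, 0.5]
grip_width: 0.5
tool shift [ 2.4 -1.6  0.3] yaw err (tool z deg) 0.33 tester xy,tip z -69.4 -1.6 160.3 F [-1.6 -0.3  0.5] w 0.5 t 6.3
```

```bash
python3 -m jog '[1,8,-1,-8,0, 1,8,0,-8,0,1,8,0,-8,0]'; python3 - <<'E'
from h import *
togo(T(-43,0,212))
p,d=capture("scene")
cv2.imwrite("pics/scene4.png",cv2.resize(p[100:300,150:400,::-1],None,fx=3,fy=3,interpolation=cv2.INTER_CUBIC))
E
```

```text
time: 6.6
tool_pos: [540.9, 171.0, 208.5]
tcp_rot: [3.136, 0.021, -0.247]
contact_force: [-1.5, 0.3, -1.3]
grip_width: 0.2
tool shift [ 4.3 -1.5 -3.6] yaw err (tool z deg) 0.36 tester xy,tip z -47.3 -1.5 183.5 F [-1.5  0.3 -1.3] w 0.2 t 6.6
```

View pics/scene4.png

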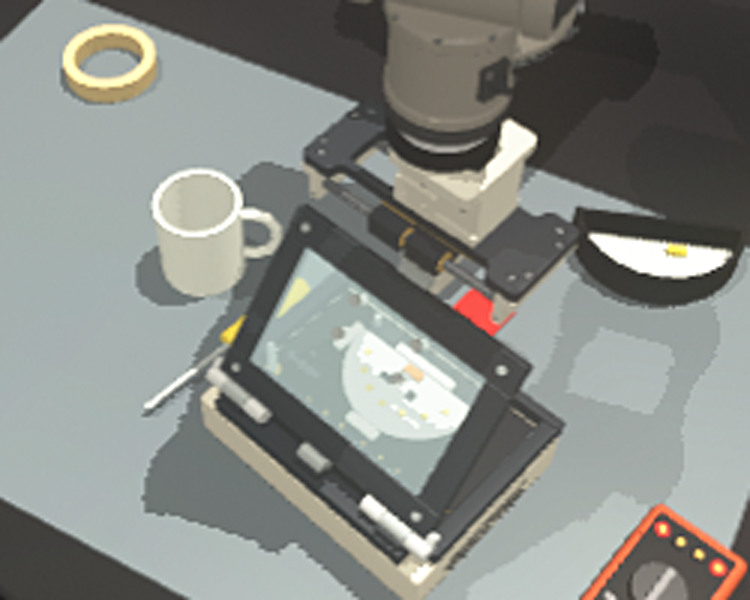

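The lid is following the fingers and is now about 0.8 rad open, with contact at the lip (crop (430,275)).

```bash
python3 -m jog '[1,9,-2,-8,0, 1,9,0,-8,0,1,9,0,-8,0,1,9,0,-7,0]';python3 -m jog '[1,10,-1,-5,0, 1,10,0,-4,0,1,10,0,-3,0]'; python3 - <<'E'
from h import *
togo(T(17,0,240))
p,d=capture("scene")
cv2.imwrite("pics/scene5.png",cv2.resize(p[100:300,150:400,::-1],None,fx=3,fy=3,interpolation=cv2.INTER_CUBIC))
E
```

```text
time: 7.05
tool_pos: [578.6, 163.8, 239.6]
tcp_rot: [3.137, 0.019, -0.247]
contact_force: [-1.6, 0.4, -1.2]
grip_width: 0.9
time: 7.35
tool_pos: [609.2, 157.1, 251.6]
tcp_rot: [3.137, 0.017, -0.247]
contact_force: [-2.3, -0.3, 0.5]
grip_width: 0.4
tool shift [-5.1  2.  11.7] yaw err (tool z deg) 0.34 tester xy,tip z 22.3 2.1 226.6 F [-2.3 -0.3  0.5] w 0.4 t 7.35
```

View pics/scene5.png

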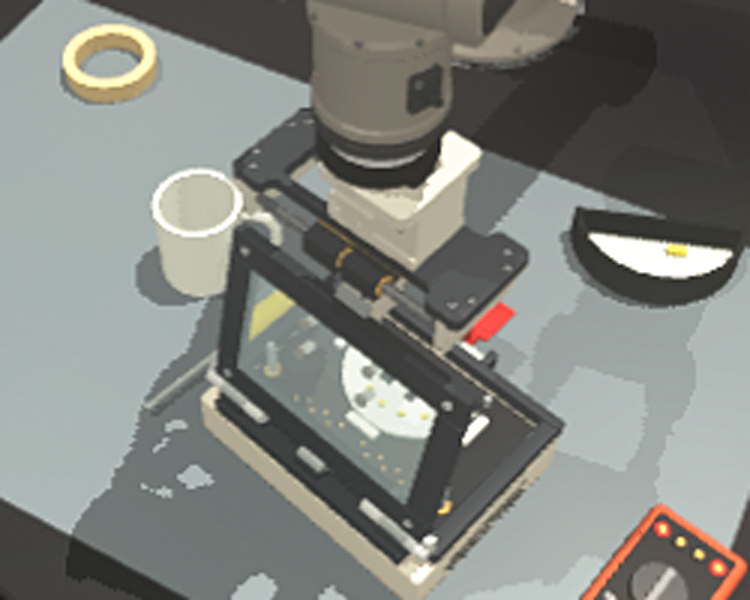

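The lid is now about 1.35 rad open, with the fingertips behind the lip. I'll keep pushing past upright.

```bash
python3 -m jog '[1,10,2,2,0, 1,10,0,2,0,1,10,0,2,0,1,10,0,2,0]';python3 -m jog '[1,10,0,0,0, 1,10,0,0,0,1,10,0,0,0]'; python3 - <<'E'
from h import *
togo(T(110,0,240))
p,d=capture("scene")
cv2.imwrite("pics/scene6.png",cv2.resize(p[100:300,150:400,::-1],None,fx=3,fy=3,interpolation=cv2.INTER_CUBIC))
E
```

```text
time: 7.8
tool_pos: [651.0, 144.7, 242.8]
tcp_rot: [3.138, 0.014, -0.247]
contact_force: [-0.7, 0.1, 1.6]
grip_width: 0.9
time: 8.1
tool_pos: [682.1, 136.4, 239.7]
tcp_rot: [3.137, 0.017, -0.247]
contact_force: [-1.0, 0.4, -0.5]
grip_width: 0.8
tool shift [12.   0.4 -0.5] yaw err (tool z deg) 0.32 tester xy,tip z 98.0 0.4 214.7 F [-1.   0.4 -0.5] w 0.8 t 8.1
```

View pics/scene6.png

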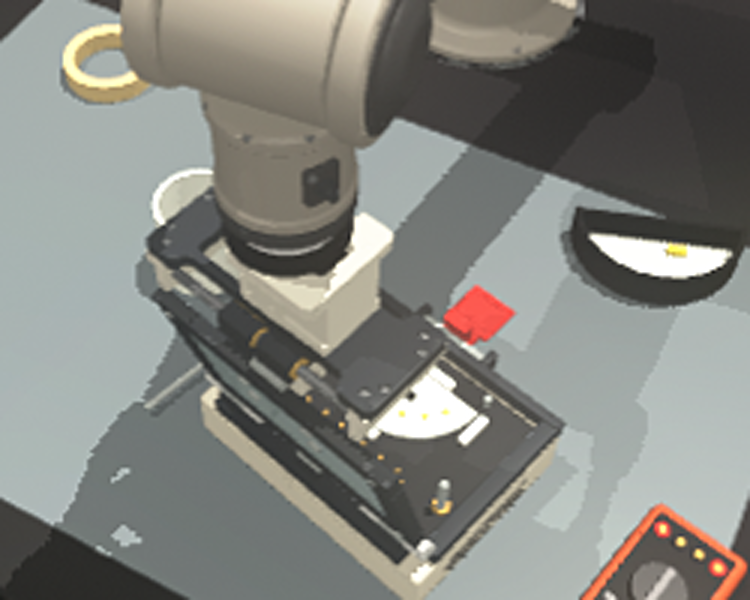

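The lid is past upright, at about 1.8 rad. I'll give it a little more, then back off.

```bash
python3 -m jog '[1,6,0,0,0, 1,5,0,0,0,1,0,0,0,0]';python3 -m jog '[1,-15,0,0,0,1,-30,0,-5,0,1,-45,0,-5,0,1,-45,0,-5,0,1,-40,0,0,0]';python3 -m jog '[1,-40,0,0,0,1,-20,0,0,0,1,0,0,0,0,1,0,0,0,0]'; python3 - <<'E'
from h import *
togo(T(110,0,240))
for n in("scene","side"):
    p,d=capture(n)
    cv2.imwrite(f"pics/{n}7.png",cv2.resize(p[...,::-1],None,fx=1.5,fy=1.5,interpolation=cv2.INTER_CUBIC))
    W=cloud(calibration(n),d);o,e,f=org();q=W[...,:2]-o;a=q@e;b=q@f
    m=(abs(abs(b)-95)<12)&(a>70)&(a<170)&(W[...,2]>110)&(W[...,2]<230)
    if m.sum()>20:
        P=np.polyfit(W[...,2][m],a[m],1);print(n,m.sum(),"lean past upright",np.arctan(P[0]),W[m].max(0),a[m].max())
E
```

```text
time: 8.45
tool_pos: [692.7, 133.3, 237.7]
tcp_rot: [3.136, 0.024, -0.248]
contact_force: [-6.0, 1.0, 4.5]
grip_width: 0.6
time: 8.95
tool_pos: [522.3, 175.3, 254.4]
tcp_rot: [3.136, 0.023, -0.252]
contact_force: [0.4, 0.9, -0.2]
grip_width: 0.3
time: 9.35
tool_pos: [458.6, 192.1, 258.1]
tcp_rot: [3.138, 0.02, -0.248]
contact_force: [-0.7, -1.2, 0.1]
grip_width: 0.4
tool shift [242.6  -0.5  13.3] yaw err (tool z deg) 0.28 tester xy,tip z -132.3 -1.7 233.1 F [-0.7 -1.2  0.1] w 0.4 t 9.35
scene 150 lean past upright 0.3493840460738182 [746.21727363 242.48831707 229.6985031 ] 137.65114619395044
side 511 lean past upright 0.3365760115516944 [737.08841271 242.50365473 229.89378595] 127.52440802169544
```

View pics/scene7.png

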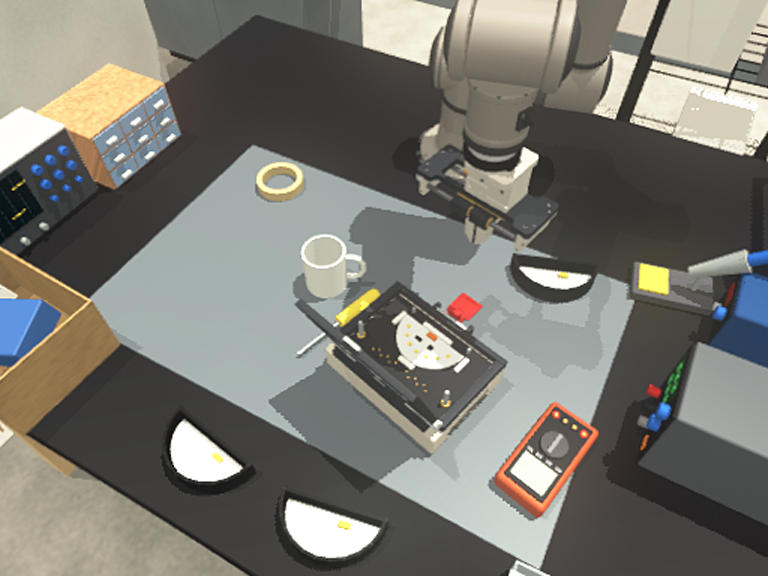

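View pics/side7.png

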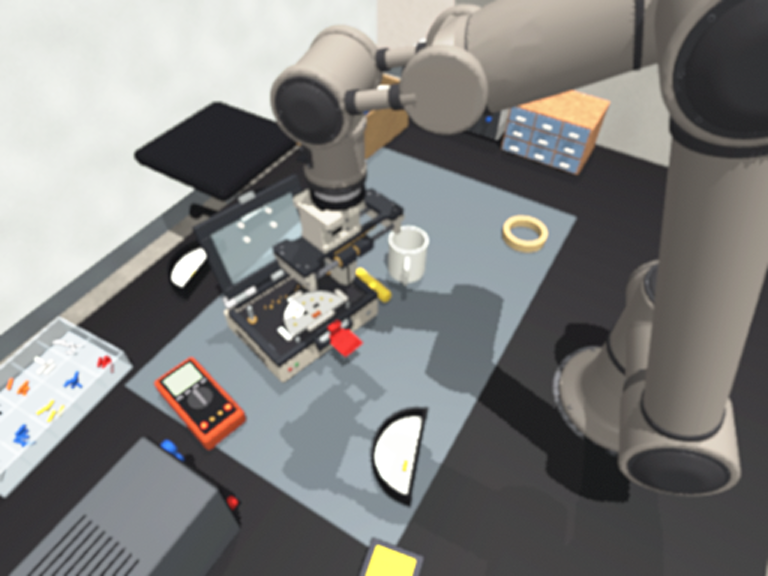

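Both views show the lid leaning back on its own. The depth fits put it 0.34–0.35 rad past upright, so about 1.92 rad, at the stop. The board is in its nest, the tab has sprung back, and the tester and other items look unmoved. The gripper is clear, so I'm handing in.

```bash
python3 -m jog '[1,0,0,0,0,1,0,0,0,0,1,0,0,0,0]'; python3 -c "
from plant import close_job
print(close_job())"
```

```text
time: 9.75
tool_pos: [461.5, 191.0, 256.8]
tcp_rot: [3.137, 0.021, -0.251]
contact_force: [0.1, -0.2, -0.1]
grip_width: 0.4
the job is handed in; nothing more can be done
None
```

The lid is fully open against its stop and stays there by itself. I handed the job in at about 9.8 s of the 42 s allowed; no verdict was reported.

I pressed the red tab down with the closed fingertips (about 5 N) until the lid sprang up to about 0.51 rad. Then I pushed the lid up by its lip, past upright and onto its stop, with at most about 8 N at the readings I took, and drew the arm back.

**Last checks:**
- **Lid:** depth fits put it at about 1.91–1.92 rad in both views.
- **Tab, board and other things:** by eye in the pictures, the tab is back up, the board is in its nest, and the tester and bystanders look where they were. I did not measure how far any of them moved.
- **Robot:** the arm is clear, with force on the tool near zero.

One slip: while lining up over the tab I made one sideways correction of about 4 mm the wrong way. I saw it in the next reading and fixed it before pressing.

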